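# Point out what to fetch for the lemon-zest dressing

### The job

Show my helper what to fetch for the lemon-zest dressing by pointing straight down with the fingertips about 3 cm above each thing, keeping still there for two seconds: first the loose lemon on the worktop, then the shaker with the white filling, and last the free end of the peeler's handle, where he should take hold of it. Stay pointing at the handle end when you finish. Touch and move nothing, and do not come down low over either of the two dark-filled shakers, which would mislead him.

Things in the scene. Friction and masses are not known exactly. Their poses are not given: they have to be found in the camera images.
- lemon: the loose yellow lemon that lies by itself on the worktop, about 70 x 51 x 50 mm, origin at the centre of its underside (the lemons in the fruit bowl behind it are not meant)
- lemon_top (a point): the top of the loose lemon, 50 mm above the worktop
- white_shaker: clear glass shaker with a light grey domed cap with holes, white filling; 44 mm across, 90 mm tall, upright, origin at the centre of its underside. The three shakers are alike but for their filling, and which stands where varies
- white_shaker_top (a point): the centre of the top of that shaker's cap, 90 mm above the worktop
- dark_shaker: clear glass shaker with a light grey domed cap with holes, dark grey-brown filling up to about two thirds; 44 mm across, 90 mm tall, upright, origin at the centre of its underside. The three shakers are alike but for their filling, and which stands where varies
- dark_shaker_top (a point): the centre of the top of that shaker's cap, 90 mm above the worktop
- half_shaker: clear glass shaker with a light grey domed cap with holes, dark grey-brown filling up to about half; 44 mm across, 90 mm tall, upright, origin at the centre of its underside. The three shakers are alike but for their filling, and which stands where varies
- half_shaker_top (a point): the centre of the top of that shaker's cap, 90 mm above the worktop
- peeler: vegetable peeler lying on the worktop at the right, any way round: dark green handle and a narrow steel blade; 170 x 25 x 18 mm, origin under the middle of its length; the handle runs to its own -x end, the blade to its own +x end
- peeler_handle_end (a point): the top of the peeler's green handle near its free end, 70 mm from the peeler's origin along its own -x, 15 mm short of the very end, about 17 mm above the worktop
- banana: yellow banana, about 196 x 60 x 35 mm, lying at the front right; a bystander, origin under its centre
Things that resemble listed ones, but are neither listed nor needed, are in the scene too. Leave any orange or pink look-alike of the peeler alone. Leave any red look-alike of the half_shaker alone.

How it is judged (in metres and radians):
On the way, in this order (a step that is already met when the one before it is completed fails the run):
1. the fingertips dwell just above the loose lemon (horizontal distance between the grasp point and lemon_top below 0.03 m and z of the grasp point in the frame of lemon_top between 0.015 and 0.09 m), for 1.5 s.
2. then the fingertips dwell just above the white-filled shaker (horizontal distance between the grasp point and white_shaker_top below 0.03 m and z of the grasp point in the frame of white_shaker_top between 0.015 and 0.09 m), for 1.5 s.
3. then the fingertips dwell just above the free end of the peeler's handle (horizontal distance between the grasp point and peeler_handle_end below 0.03 m and z of the grasp point in the frame of peeler_handle_end between 0.015 and 0.09 m), for 1.5 s.
At the end, for the whole second after the job is handed in: The gripper still points at the free end of the peeler's handle: the point between the finger pads is within 30 mm of it sideways and 15 to 90 mm above it. Lemon, shakers, peeler and banana are at rest, each within 10 mm of where it began, and the shakers are upright (within 0.15 rad) (all of step 3 and distance of each of lemon, white_shaker, dark_shaker, half_shaker, peeler, banana from where it was at the start of the episode below 0.01 m and linear speed of each of lemon, white_shaker, dark_shaker, half_shaker, peeler, banana below 0.02 m/s and angle between each of white_shaker, dark_shaker, half_shaker's own z axis and vertical below 0.15 rad); the robot touches nothing.
It fails at once if the robot touches something (over 0.5 N) (contact force between any of the fingers, the arm and anything else above 0.5 N).
It fails at once if a loose thing is shifted, lifted or knocked (10 mm) (distance of any of lemon, white_shaker, dark_shaker, half_shaker, peeler, banana from where it was at the start of the episode above 0.01 m).
It fails at once if a dark-filled shaker is pointed at: the point between the finger pads comes within 25 mm sideways and less than 75 mm above the top of one ((horizontal distance between the grasp point and dark_shaker_top below 0.025 m and z of the grasp point in the frame of dark_shaker_top between -0.09 and 0.075 m) or (horizontal distance between the grasp point and half_shaker_top below 0.025 m and z of the grasp point in the frame of half_shaker_top between -0.09 and 0.075 m)).
It also fails if it takes over 56 s, if anything falls off the work surface, if the arm or the gripper's body presses on something with over 40 N, if the wrist force passes 120 N, or if a joint passes its speed limit or range.

### The arm

A 7-joint arm with a two-finger parallel gripper is mounted at the origin on the work surface; the furniture and walls round the work are solid. World frame = base frame: x ahead of the robot, y to its left, z up, the work surface at z = 0. Lengths are in m, angles in degrees, forces in N, time in s.
With the tool pointing down it reaches from about 0.4 to 0.9 m from the base axis. Payload 5.5 kg.
Tool frame: the origin (TCP) lies at the very end of the fingers, on their centre line; the grasp point (between the pads) lies 19 mm behind it; z points along the fingers, y is the line along which they close (so a half turn about z gives the same grasp; the last joint's range is limited). The gripper opens to 85 mm and grips with 20 to 120 N. Pads are 22 mm wide; open, the fingers measure 114 mm over their backs; the gripper's body (76 mm by 85 mm) begins 54 mm behind the grasp point. The pads swing forward as they close: fully open they stand 13 mm farther back than shut.
Start: joints at [-50.294, 28.699, -24.465, 88.831, 12.651, 65.22, -12.049], TCP at [0.271, 0.591, 0.231] pointing down, gripper open.
Joint ranges: [-164.97, 164.97], [-17.58, 116.51], [-87.97, 89.64], [11.32, 138.91], [-80.73, 260.73], [10.89, 115.49], [-147.41, 147.41]. Speed limits (degrees/s): [147.25, 147.25, 180, 180, 180, 180, 180].

### API

Orientations are given as [roll, pitch, yaw] about the fixed x, y, z axes, in that order (R = Rz(yaw) Ry(pitch) Rx(roll)).
In Python, from plant import ctrl, viewer gives the robot as it stands.
- The arm moves only by the shell command python3 -m jog 'ROWS' [FORCE]. ROWS is a JSON object of lists of equal length, an entry for each row: "dp": the shift along the world's x, y, z in mm, a list of three; "roll": the turn about the world's z in rad; "fingers": the opening in per cent of the stroke, from 0 (shut) to 100 (fully open). In form: {"dp": [[x, y, z], ...], "roll": [roll, ...], "fingers": [fingers, ...]}. A call has 1 to 8 rows; each row is the pose to reach, as a shift and turn from the pose commanded when the call began; what a row does not reach only later rows make up. A row lasts 1/8 s, in which the tool goes at most 62.5 mm and 10.7 degrees, less where a joint would pass 70% of its speed; a pose out of reach is approached as far as the arm can. A call with a gripper value outside its range is refused whole. The fingers move at their own pace and stop on an object; FORCE is the grip in N (left out, the last holds). Time passes only in rows, so rows that repeat a pose let the fingers close. It gives the time, the measured TCP pose, the force, the opening and the grip force at its end, in the units of the state.
- ctrl.state(): the state, without advancing time (a new reading comes with each control period).
- viewer.read_camera(name): name is "side" or "top" or "wrist"; returns a dict with "pixels" (480x640x3 uint8, red, green, blue), "fx", "fy", "cx", "cy" (pixels), "k1" (the pictures are not rectified: a ray, as slopes to the right and down, at radius r is drawn at 1 + k1 r^2 times it, then the intrinsics apply), "rvec" (rotation vector, rad) and "tvec" (3), from world to camera coordinates, as OpenCV has them; the wrist camera has in their place "mount" (4x4, takes a point from camera to tool coordinates, whose origin is the TCP and whose axes are the flange's). Camera axes: x right, y down, z forward; pixel columns grow to the right and rows downward; lengths in m; the calibration is good to about 2 mm. A picture is of the moment at which its call begins: read the wrist's pose just before it. There is no depth.
- ctrl.sign_off(): hands the job in; it is judged then, once.
The state is a dict: "clock": time; "qpos": joint angles; "qd": joint speeds; "effort": joint torques, N m; "eef_pos": TCP position; "tool_rot": TCP orientation; "contact_force": force on the tool from outside, world axes, zero at the start; "wrist_torque": the same for the moment, N m; "grip_width": finger opening in m; "finger_force": force on a finger pad.
Only numpy, scipy, OpenCV 4.12 (cv2) and the standard library are available. Lean on these libraries where they do the work, as an engineer would, in place of code of your own. Each camera call takes 0.05 s, during which the arm holds its last target. There are 200 camera calls.

## Working session

There is one attempt and no reset: what is moved stays moved. The work goes in short steps, Python scripts to look and compute and a shell command to move; the robot and the scene stay as the last step left them, time stands still between calls to the robot, and variables do not carry over. Pictures are saved under pics/ and viewed, at most 10 in all, crops included, and the job is handed in when it is done.

```bash
mkdir -p pics; cat > h.py <<'E'
import numpy as np, cv2
from plant import ctrl, viewer
def shot(n,f):
    d=viewer.read_camera(n); cv2.imwrite(f'pics/{f}.png',cv2.cvtColor(d['pixels'],cv2.COLOR_RGB2BGR))
    m={k:v for k,v in d.items() if k!='pixels'}; np.save(f'pics/{f}.npy',m,allow_pickle=True); return d
def world(f,u,v,z):
    d=np.load(f'pics/{f}.npy',allow_pickle=True).item()
    x=np.array([(u-d['cx'])/d['fx'],(v-d['cy'])/d['fy']]); s=x.copy()
    for _ in range(30): s=x/(1+d['k1']*(s@s))
    R=cv2.Rodrigues(np.array(d['rvec'],float))[0]; t=np.array(d['tvec']).ravel()
    c=-R.T@t; r=R.T@np.array([*s,1]); return (c+r*(z-c[2])/r[2]).round(4)
E
python3 - <<'E'
from h import *
for n in('top','side'):
    d=shot(n,n+'1'); print({k:v for k,v in d.items() if k!='pixels'})
print(ctrl.state())
E
```

```text
{'fx': 518.747756417927, 'fy': 518.747756417927, 'cx': 319.91566115571186, 'cy': 231.7791313083849, 'k1': 0.010440807438821918, 'rvec': array([ 2.20076374, -2.15163133,  0.08493404]), 'tvec': array([-0.00322258,  0.48091141,  1.2220689 ])}
{'fx': 521.2594220772463, 'fy': 521.2594220772463, 'cx': 316.2239136647885, 'cy': 245.69364467609654, 'k1': -0.07550183965610903, 'rvec': array([ 1.95786859, -0.48529066,  0.28268655]), 'tvec': array([-0.39663042,  0.17056961,  1.04510736])}
{'clock': 0.1, 'qpos': array([-50.29626353,  28.75014513, -24.45218514,  88.88419949,
        12.6529919 ,  65.21846821, -12.04870296]), 'qd': array([-0.01057345, -0.08511942, -0.10356912, -0.17104881,  0.05692748,
       -0.01223188, -0.1709049 ]), 'effort': array([-1.16026809e-02, -5.70813704e+01, -5.83911404e+00, -2.81743383e+01,
        1.03475319e-02,  5.47567906e-03, -2.36110600e-05]), 'eef_pos': array([0.27063751, 0.59031309, 0.23035044]), 'tool_rot': array([-1.79900612e+02, -1.57344427e-03,  1.55378660e+02]), 'contact_force': array([-0.03228157,  0.47066537, -0.22134991]), 'wrist_torque': array([-0.02651694,  0.02625321,  0.01138228]), 'finger_force': 0.0, 'grip_width': 0.08558428477081442}
```

View pics/top1.png

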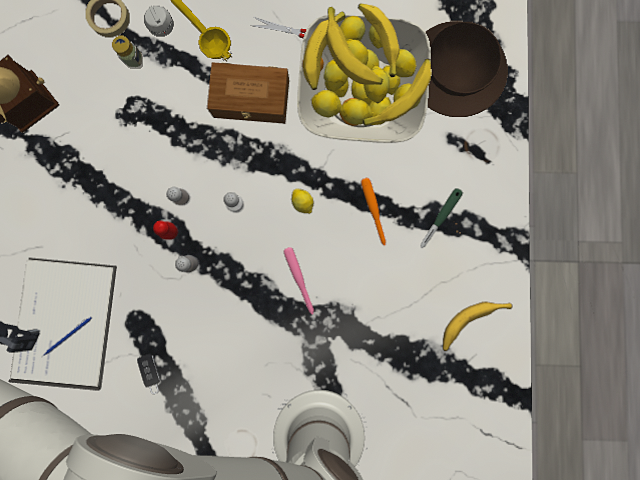

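View pics/side1.png

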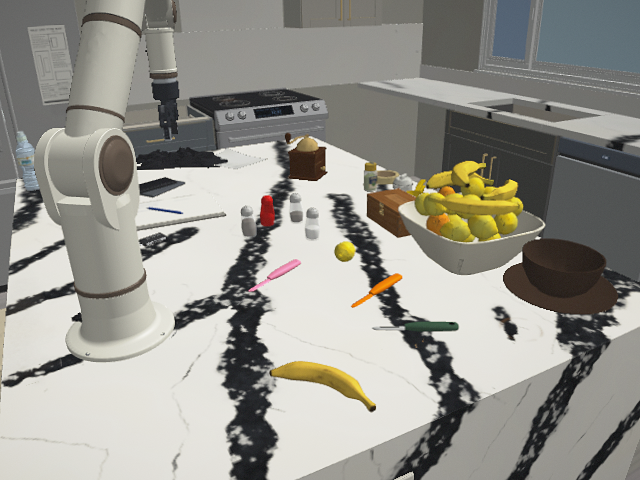

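The top view shows the lemon at about (302,201), grey shakers at (177,195), (233,202) and (187,264), a red one at (166,230), and the green peeler from its handle end at (460,191) to the blade at (423,246). I'll zoom in on the fillings.

```bash
python3 - <<'E'
from h import *
a=cv2.imread('pics/side1.png')[185:265,225:365]; b=cv2.imread('pics/top1.png')[175:285,150:320]
a=cv2.resize(a,(525,300),interpolation=3); b=cv2.resize(b,(464,300),interpolation=3)
c=np.zeros((600,525,3),np.uint8); c[:300]=a; c[300:,:464]=b
cv2.imwrite('pics/crop.png',c)
im=cv2.imread('pics/top1.png'); hsv=cv2.cvtColor(im,cv2.COLOR_BGR2HSV)
def cen(lo,hi,x0,y0,x1,y1):
    m=cv2.inRange(hsv,lo,hi); k=np.zeros_like(m); k[y0:y1,x0:x1]=m[y0:y1,x0:x1]
    ys,xs=np.nonzero(k); return xs,ys
xs,ys=cen((20,100,80),(35,255,255),280,180,325,220); L=((xs.min()+xs.max())/2,(ys.min()+ys.max())/2)
print('lemon',L,world('top1',*L,.025))
xs,ys=cen((60,80,20),(95,255,255),415,180,475,255); i=ys.argmin();j=ys.argmax()
print('handle',(xs[i],ys[i]),(xs[j],ys[j]))
e=world('top1',xs[i],ys[i],.010); f=world('top1',423,246,.006); dd=(f-e)[:2]; l=np.hypot(*dd); print(e,f,l, e[:2]+.015*dd/l)
for p,q in (((177,195),'A'),((233,202),'B'),((187,264),'C')): print(q,world('top1',*p,.045),world('top1',*p,.08))
d=np.load('pics/side1.npy',allow_pickle=True).item()
K=np.array([[d['fx'],0,d['cx']],[0,d['fy'],d['cy']],[0,0,1]])
for p,q in (((177,195),'A'),((233,202),'B'),((187,264),'C')):
  w=world('top1',*p,.05); print(q,cv2.projectPoints(w[None],d['rvec'],d['tvec'],K,np.array([d['k1'],0,0,0]))[0].ravel())
print('bowl/box near', world('top1',210,115,.08),world('top1',285,120,.08),world('top1',300,135,.12))
E
```

```text
lemon (np.float64(302.0), np.float64(201.0)) [0.5535 0.0522 0.025 ]
handle (np.int64(456), np.int64(189)) (np.int64(438), np.int64(226))
[ 0.5932 -0.32    0.01  ] [ 0.4532 -0.2417  0.006 ] 0.16040850974932716 [ 0.58010843 -0.31267807]
A [0.5583 0.3468 0.045 ] [0.5531 0.3368 0.08  ]
B [0.5446 0.214  0.045 ] [0.5398 0.2078 0.08  ]
C [0.3964 0.316  0.045 ] [0.3958 0.3069 0.08  ]
A [296.16826839 205.70031449]
B [312.28845502 221.39299758]
C [248.11650709 219.42377542]
bowl/box near [0.7422 0.2686 0.08  ] [0.7342 0.0942 0.08  ] [0.6886 0.0565 0.12  ]
```

View pics/crop.png

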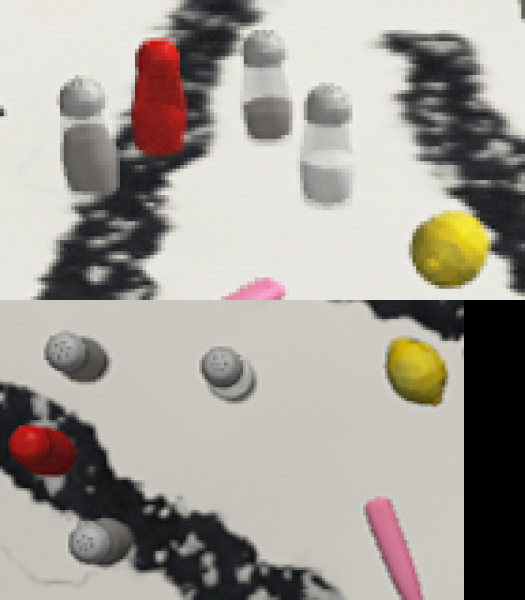

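The side view places the shakers: the white-filled one is B at top pixel (231,200), while A (about two thirds or half) and C are the dark ones. Next I move high toward the lemon, with the fingers nearly shut.

```bash
python3 -m jog '{"dp":[[18,-34,10],[36,-68,20],[72,-120,20],[100,-170,20],[125,-220,20],[150,-270,20],[175,-320,20],[195,-360,20]],"roll":[0,0,0,0,0,0,0,0],"fingers":[20,20,20,20,20,20,20,20]}'
python3 - <<'E'
from h import *
print('A',world('top1',174.2,193.3,.085),'B',world('top1',231.3,199.6,.085),'C',world('top1',182,263.7,.085))
im=cv2.imread('pics/top1.png'); hsv=cv2.cvtColor(im,cv2.COLOR_BGR2HSV)
m=cv2.inRange(hsv,(55,60,10),(100,255,255)); m[:180]=0;m[235:]=0;m[:,:415]=0;m[:,475:]=0
ys,xs=np.nonzero(m); P=np.array([world('top1',x,y,.012)[:2] for x,y in zip(xs,ys)])
c=P.mean(0); ax=np.linalg.svd(P-c)[2][0]; ax*=np.sign(ax[0]); s=(P-c)@ax; print('ends',c+ax*s.max(),c+ax*s.min(),'target',c+ax*(s.max()-.015),np.ptp(s))
E
```

```text
clock: 1.1
eef_pos: [0.4665, 0.2282, 0.251]
tool_rot: [-180.0, 0.0, 155.3]
contact_force: [0.8, 0.4, 0.8]
grip_width: 0.0169
finger_force: 0.0
A [0.5562 0.3419 0.085 ] B [0.5446 0.211  0.085 ] C [0.3962 0.3169 0.085 ]
ends [ 0.59065243 -0.3266194 ] [ 0.49052335 -0.26148816] target [ 0.57807849 -0.31844039] 0.11944835830636458
```

```bash
python3 -m jog '{"dp":[[22,-44,0],[44,-88,0],[66,-132,0],[87,-176,0],[87,-176,-40],[87,-176,-80],[87,-176,-100],[87,-176,-100]],"roll":[0,0,0,0,0,0,0,0],"fingers":[20,20,20,20,20,20,20,20]}'
python3 - <<'E'
from h import *
s=ctrl.state();d=shot('wrist','w1');print(d['mount'],s['eef_pos'],s['tool_rot'])
shot('side','side2')
a=cv2.imread('pics/w1.png');b=cv2.imread('pics/side2.png')
cv2.imwrite('pics/m.png',cv2.resize(np.hstack([a,b]),(800,300),interpolation=cv2.INTER_AREA))
E
```

```text
clock: 2.1
eef_pos: [0.5509, 0.0546, 0.1492]
tool_rot: [-179.9, -0.2, 155.4]
contact_force: [-0.3, -0.1, -0.1]
grip_width: 0.0173
finger_force: 0.0
[[ 1.61106898e-04 -9.48859749e-01 -3.15697880e-01  8.16780240e-02]
 [ 9.99999680e-01 -9.43690261e-05  7.93954705e-04 -3.17403187e-06]
 [-7.83143763e-04 -3.15697907e-01  9.48859430e-01 -1.42367875e-01]
 [ 0.00000000e+00  0.00000000e+00  0.00000000e+00  1.00000000e+00]] [0.55094275 0.05464457 0.14924899] [-179.86373912   -0.23842652  155.37914857]
```

View pics/m.png

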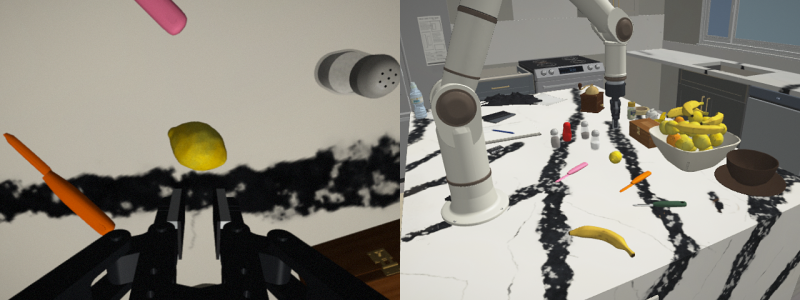

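Wrist view: lemon centre at about full-resolution (315,234). Side view: the fingertips hang directly above the lemon. I'll check numerically.

```bash
cat >> h.py <<'E'
def wworld(f,u,v,z,p,e):
    from scipy.spatial.transform import Rotation as Ro
    d=np.load(f'pics/{f}.npy',allow_pickle=True).item()
    x=np.array([(u-d['cx'])/d['fx'],(v-d['cy'])/d['fy']]); s=x.copy()
    for _ in range(30): s=x/(1+d['k1']*(s@s))
    T=np.eye(4); T[:3,:3]=Ro.from_euler('xyz',e,degrees=True).as_matrix(); T[:3,3]=p
    T=T@d['mount']; r=T[:3,:3]@np.array([*s,1]); c=T[:3,3]; return (c+r*(z-c[2])/r[2]).round(4)
E
python3 - <<'E'
from h import *
p=[0.55094,0.05464,0.14925];e=[-179.864,-.238,155.379]
print('lemon',wworld('w1',315,234,.025,p,e),'white cap',wworld('w1',608,122,.085,p,e))
d=np.load('pics/side1.npy',allow_pickle=True).item()
K=np.array([[d['fx'],0,d['cx']],[0,d['fy'],d['cy']],[0,0,1]])
print(cv2.projectPoints(np.array([p]),d['rvec'],d['tvec'],K,np.array([d['k1'],0,0,0]))[0].ravel())
E
```

```text
lemon [0.5524 0.0518 0.025 ] white cap [0.5429 0.2114 0.085 ]
[343.62879243 204.29419454]
```

Both cameras agree, so I descend and dwell.

```bash
python3 -m jog '{"dp":[[0,0,-20],[0,0,-40],[0,0,-55],[0,0,-65],[0,0,-70],[0,0,-70],[0,0,-70],[0,0,-70]],"roll":[0,0,0,0,0,0,0,0],"fingers":[20,20,20,20,20,20,20,20]}'
for i in 1 2; do python3 -m jog '{"dp":[[0,0,0],[0,0,0],[0,0,0],[0,0,0],[0,0,0],[0,0,0],[0,0,0],[0,0,0]],"roll":[0,0,0,0,0,0,0,0],"fingers":[20,20,20,20,20,20,20,20]}'; done
```

```text
clock: 3.2
eef_pos: [0.5532, 0.0549, 0.0818]
tool_rot: [180.0, 0.0, 155.4]
contact_force: [-0.2, 0.2, 1.0]
grip_width: 0.017
finger_force: 0.0
clock: 4.2
eef_pos: [0.5528, 0.0549, 0.0813]
tool_rot: [180.0, -0.0, 155.4]
contact_force: [-0.2, -0.0, -0.1]
grip_width: 0.0172
finger_force: 0.0
clock: 5.2
eef_pos: [0.5528, 0.0549, 0.0813]
tool_rot: [180.0, -0.0, 155.4]
contact_force: [0.2, -0.3, 0.6]
grip_width: 0.0169
finger_force: 0.0
```

```bash
python3 -m jog '{"dp":[[0,0,0],[0,0,0],[0,0,0],[0,0,0],[0,0,40],[0,0,80],[0,0,120],[0,0,120]],"roll":[0,0,0,0,0,0,0,0],"fingers":[20,20,20,20,20,20,20,20]}'
python3 -m jog '{"dp":[[-3,40,0],[-5,80,0],[-7,120,0],[-9,156,0],[-9,156,0],[-9,156,-30],[-9,156,-60],[-9,156,-80]],"roll":[0,0,0,0,0,0,0,0],"fingers":[20,20,20,20,20,20,20,20]}'
for i in 1 2 3; do python3 -m jog '{"dp":[[0,0,0],[0,0,0],[0,0,0],[0,0,0],[0,0,0],[0,0,0],[0,0,0],[0,0,0]],"roll":[0,0,0,0,0,0,0,0],"fingers":[20,20,20,20,20,20,20,20]}'; done
```

```text
clock: 6.2
eef_pos: [0.5554, 0.0553, 0.205]
tool_rot: [179.8, 0.4, 155.4]
contact_force: [-0.2, -0.5, -1.0]
grip_width: 0.0171
finger_force: 0.0
clock: 7.2
eef_pos: [0.5428, 0.2089, 0.1189]
tool_rot: [-179.8, -0.1, 155.3]
contact_force: [-0.3, 0.2, -1.3]
grip_width: 0.017
finger_force: 0.0
clock: 8.2
eef_pos: [0.5438, 0.2109, 0.1213]
tool_rot: [-180.0, -0.0, 155.4]
contact_force: [-0.4, -1.0, 0.6]
grip_width: 0.017
finger_force: 0.0
clock: 9.2
eef_pos: [0.5438, 0.2109, 0.1213]
tool_rot: [-180.0, -0.0, 155.4]
contact_force: [-0.2, -0.6, -1.0]
grip_width: 0.017
finger_force: 0.0
clock: 10.2
eef_pos: [0.5438, 0.2109, 0.1213]
tool_rot: [180.0, -0.0, 155.4]
contact_force: [0.5, 0.6, -0.6]
grip_width: 0.0168
finger_force: 0.0
```

```bash
python3 -m jog '{"dp":[[0,0,40],[0,0,80],[0,0,120],[0,0,130],[0,-40,130],[0,-90,130],[0,-140,130],[0,-180,130]],"roll":[0,0,0,0,0,0,0,0],"fingers":[20,20,20,20,20,20,20,20]}'
python3 -m jog '{"dp":[[0,-50,0],[0,-100,0],[0,-150,0],[10,-200,0],[20,-250,0],[28,-300,0],[35,-345,0],[35,-345,0]],"roll":[0,0,0,0,0,0,0,0],"fingers":[20,20,20,20,20,20,20,20]}'
python3 -m jog '{"dp":[[0,0,-40],[0,0,-80],[0,0,-80],[0,0,-80]],"roll":[0,0,0,0],"fingers":[20,20,20,20]}'
python3 - <<'E'
from h import *
s=ctrl.state();shot('wrist','w2');print(list(s['eef_pos']),list(s['tool_rot']))
E
```

```text
clock: 11.2
eef_pos: [0.543, 0.0284, 0.2503]
tool_rot: [-179.9, -0.1, 155.3]
contact_force: [0.4, -0.1, -0.2]
grip_width: 0.0173
finger_force: 0.0
clock: 12.2
eef_pos: [0.5767, -0.3195, 0.2495]
tool_rot: [-179.8, -0.1, 155.0]
contact_force: [-0.1, 0.7, -0.5]
grip_width: 0.0173
finger_force: 0.0
clock: 12.7
eef_pos: [0.5796, -0.3136, 0.1723]
tool_rot: [180.0, 0.0, 155.4]
contact_force: [0.7, -0.6, 0.2]
grip_width: 0.0173
finger_force: 0.0
[np.float64(0.5795502130835488), np.float64(-0.3136348467088149), np.float64(0.1723420540131648)] [np.float64(179.9852119967148), np.float64(0.04876196371270803), np.float64(155.42564547939887)]
```

View pics/w2.png

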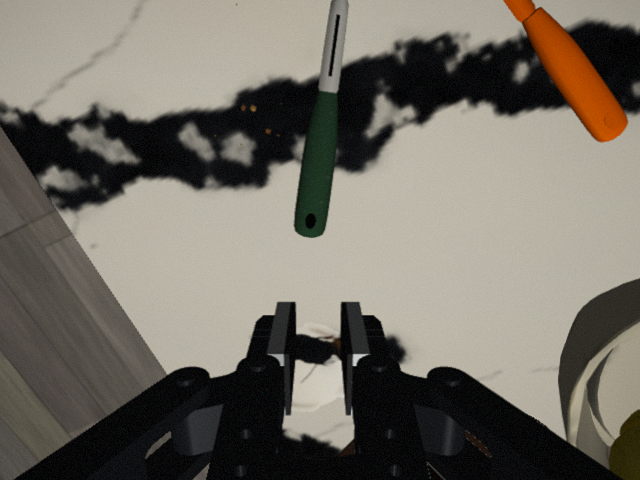

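The wrist view shows the green handle with its free end at about (310,237) and its hang hole at (310,221), and the steel blade away at the top.

```bash
python3 - <<'E'
from h import *
p=[.57955,-.31363,.17234];e=[179.985,.049,155.426]
a=wworld('w2',310,237,.009,p,e);b=wworld('w2',329,93,.009,p,e);d=(b-a)[:2];d/=np.hypot(*d)
t=a[:2]+.015*d;print(a,b,t,(t-[.579,-.315])*1000)
E
```

```text
[ 0.5936 -0.3264  0.009 ] [ 0.5042 -0.2704  0.009 ] [ 0.58088802 -0.31843724] [ 1.88802019 -3.43723859]
```

```bash
python3 -m jog '{"dp":[[1,-5,-30],[1,-5,-60],[1,-5,-90],[1,-5,-110],[1,-5,-122],[1,-5,-122],[1,-5,-122],[1,-5,-122]],"roll":[0,0,0,0,0,0,0,0],"fingers":[20,20,20,20,20,20,20,20]}'
for i in 1 2 3; do python3 -m jog '{"dp":[[0,0,0],[0,0,0],[0,0,0],[0,0,0],[0,0,0],[0,0,0],[0,0,0],[0,0,0]],"roll":[0,0,0,0,0,0,0,0],"fingers":[20,20,20,20,20,20,20,20]}'; done
python3 - <<'E'
from h import *
shot('wrist','w3')
E
```

```text
clock: 13.75
eef_pos: [0.5806, -0.3195, 0.0505]
tool_rot: [-180.0, 0.1, 155.4]
contact_force: [-1.3, -0.1, 0.9]
grip_width: 0.0174
finger_force: 0.0
clock: 14.75
eef_pos: [0.5798, -0.3191, 0.0493]
tool_rot: [180.0, -0.0, 155.4]
contact_force: [0.2, -0.5, -0.2]
grip_width: 0.017
finger_force: 0.0
clock: 15.75
eef_pos: [0.5798, -0.3191, 0.0493]
tool_rot: [180.0, -0.0, 155.4]
contact_force: [0.2, -0.4, 0.6]
grip_width: 0.0171
finger_force: 0.0
clock: 16.75
eef_pos: [0.5798, -0.3191, 0.0493]
tool_rot: [180.0, -0.0, 155.4]
contact_force: [-0.1, -0.8, -0.6]
grip_width: 0.0168
finger_force: 0.0
```

View pics/w3.png

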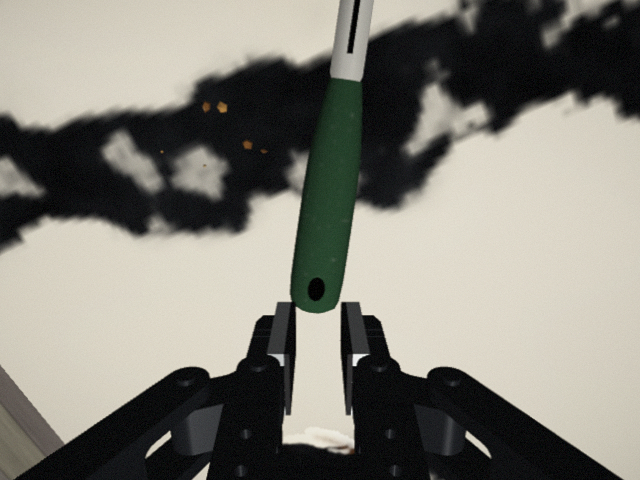

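The wrist view shows the fingertips at (318,303) right over the handle's free end, with its hole at (316,289), and nothing touched.

```bash
python3 -c "from plant import ctrl; print(ctrl.sign_off())"
```

```text
the job is handed in; nothing more can be done
None
```

I pointed at the loose lemon, then the white-filled shaker, then the free end of the peeler's handle, holding still at least 2 s over each. I handed the job in still pointing at the handle, with no contact seen; the verdict was not shown.

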